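# Free a stuck locating block from a clamped fixture

## Task

Open the toggle clamp on the grey fixture by swinging its red handle all the way back, while the locating block stays seated in its nest. The block is a tight fit, so do not just yank it out: grip it by its post and rock it clearly to the left, then to the right (left and right as seen from the robot), and so on until its foot works free. Finish still holding it in the gripper, upright, over the nest and just clear of it, with the clamp left open and the loose things around the fixture left where they are.

Things in the scene. Friction and masses are not known exactly. Their poses are not given: they have to be found in the camera images.
- fixture: Grey fixture, bolted down: base plate 190 x 130 x 12 mm with a steel nest (pocket) and a toggle clamp behind it. Origin: on the bench under the nest's centre; x points away from the robot to the clamp, y left, z up; plate from x = -50 to 140 mm. Clamp cheeks at x = 73 to 107 mm, 73 mm high, 30 mm wide; the opened arm stands up, beyond x = 40 mm and below z = 150 mm
- nest_rim (a point): Centre of the nest's mouth, at (0, 0, 32) mm in the fixture's frame. Nest 20 mm deep, play 1.5 mm in x and 3.5 mm in y each side. In each end wall a sprung brass gib, 2 to 10 mm above the floor, presses the foot's end with 30 N; an end raised over 10 mm is free, and the gib then slips 2 mm under it. A straight pull takes about 40 N, rocking about 10 N sideways at the firmly gripped post
- locating_block: Dark steel block, 0.4 kg, pinched in the nest, underside 12 mm above the bench. Origin: centre of underside; axes as the fixture's. Foot 40 (x) by 56 (y) by 30 mm; ribbed square aluminium post 18 x 18 mm on it at x = -6, y = 0, from z = 30 to 117 mm. Clamp tip rests on the foot at x = 13 mm
- post_top (a point): Centre of the post's top. Rock by tilting the post about the fixture's x axis, left (+y) or right, about 7 degrees, pivoting on the foot's lower edge on that side (y = +28 or -28 mm), each edge a few mm higher than before; gripped across y it tilts with the gripper. A lean counts from 7 mm of this point left or right of the fixture's y = 0, foot in the nest
- clamp_handle (a joint): Angle of the red handle about an axis along the fixture's y: 0 = closed (handle leaning 0.35 rad from upright toward the robot, arm down on the block), 1.55 = fully open (swung away from the robot, 1.2 rad from upright); past 1.3 counts as open. The heavy handle tips over centre: past upright it falls open by its weight, before that it falls shut; about 1 N moves it. The arm rises 1.2 times as far
- handle_grip (a point): Point on the axis of the round red handle grip (17 mm diameter, running from 50 to 125 mm from the pivot), 100 mm from the pivot; moves with the handle. It can be pinched across the fixture's y from above and turns between the fingers
- handle_pivot (a point): Pivot of the handle, in the fixture's frame at (96, 0, 56) mm
- wood_block: Pine offcut 45 x 110 x 38 mm, loose bystander; origin at the centre of its underside
- tape_masking: Roll of masking tape lying flat, 95 mm across, 25 mm high, loose bystander; origin at the centre of its underside
- bush_bronze: Flanged bronze bush 44 mm across, 30 mm high, loose bystander; origin at the centre of its underside
- screwdriver_red: Red screwdriver 222 mm long lying along its y, loose bystander; origin at its centre, underside
Things that resemble listed ones, but are neither listed nor needed, are in the scene too. Of the things that look like the fixture, the larger one is meant.

How it is judged:
By the outcome, as a careful person would: the job done as asked, in the order asked, and still so for the second after the job is handed in, while the arm keeps its last pose, push and grip.
It also fails if it takes over 51 s, if anything falls off the work surface, if the arm or the gripper's body presses on something with over 40 N, if the wrist force passes 120 N, or if a joint passes its speed limit or range.

## Robot

A 7-joint arm with a two-finger parallel gripper is mounted at the origin on a cart in front of the work surface, level with it; the furniture and walls round the work are solid. World frame = base frame: x ahead of the robot, y to its left, z up, the work surface at z = 0. Lengths are in m, angles in degrees, forces in N, time in s.
With the tool pointing down it reaches from about 0.35 to 0.9 m from the base axis. Payload 8.1 kg.
Tool frame: the origin (TCP) lies at the very end of the fingers, on their centre line; the grasp point (between the pads) lies 19 mm behind it (ctrl.tcp_to_grasp is the z of the grasp point in the tool frame, in m); z points along the fingers, y is the line along which they close (so a half turn about z gives the same grasp; the last joint's range is limited). The gripper opens to 92 mm and grips with 3 to 60 N. Pads are 19 mm wide; open, the fingers measure 130 mm over their backs; the gripper's body (75 mm by 190 mm) begins 47 mm behind the grasp point.
Start: joints at [-75.55, 24.895, 1.432, 90.138, -0.665, 64.973, -4.303], TCP at [0.217, 0.586, 0.227] pointing down, gripper open.
Joint ranges: [-149.89, 149.89], [-25.12, 119.58], [-72.63, 75.52], [4.76, 147.25], [-75.54, 255.54], [6.69, 114.76], [-157.13, 157.13]. Speed limits (degrees/s): [127.2, 127.2, 172.46, 172.46, 180, 180, 180].

## Interface

Orientations are given as [roll, pitch, yaw] about the fixed x, y, z axes, in that order (R = Rz(yaw) Ry(pitch) Rx(roll)).
In Python, from plant import ctrl, optics gives the robot as it stands. The module is installed in compiled form; this text tells all that it offers. Calls block until the motion is done:
- ctrl.move_pose(position, orientation): joint-space move of the TCP to a pose.
- ctrl.line_to(position, velocity=0.15, orientation=None): straight line of the TCP; orientation=None keeps the orientation; velocity is the mean speed in m/s.
- ctrl.goto_joints(angles): joint-space move.
- ctrl.gripper_to(opening): finger opening in m; the grip force is fixed at half the most; returns when the fingers have stopped.
- ctrl.wait(seconds).
- ctrl.solve_ik(position, orientation): joint angles nearest the present ones, or None.
- ctrl.get_obs(): the state.
- optics.get_image(name): name is "scene" or "top" or "wrist"; returns (picture, depth): 420x560x3 uint8, blue, green, red; 420x560 float32, m along the optical axis (not along the pixel's ray), 0 where there is no reading.
- optics.camera_params(name): a dict with "mtx" (3x3 intrinsics, pixels), "eye" and "orientation" of the camera in the world; the wrist camera has in their place "tool_from_camera" (4x4, takes a point from camera to tool coordinates, whose origin is the TCP and whose axes are the flange's). Camera axes: x right, y down, z forward; pixel columns grow to the right and rows downward; lengths in m; the calibration is good to about 2 mm. A picture is of the moment at which its call begins: read the wrist's pose just before it. camera_params takes no time and is no camera call.
A pose or a line that the arm cannot do raises ctrl.Unreachable and nothing moves.
- ctrl.sign_off(): hands the job in; it is judged then, once.
Trained networks look in the newest picture that a camera, given by its name, has taken for a name from the list of things; names that differ only in an ending like _2 or _b are one class to them, and where a whole thing is asked for, a point or a joint stands for the part that bears it (a point fixed in the world has none). Each returns a list of dicts, best first, with "score" (0 to 1); they miss things now and then, are a little off and sometimes report something else, mostly with a low value. They report only what shows in the picture. A call takes as long as a camera call. They do not tell look-alikes from the thing itself.
- optics.find_in(camera, query): "xyz" ([x, y, z] in m, in world coordinates, good to about 4 mm: the middle of the surface that is visible of it).
The state is a dict: "time": time; "q": joint angles; "joint_velocities": joint speeds; "joint_torque": joint torques, N m; "tcp_pos": TCP position; "ee_rot": TCP orientation; "contact_force": force on the tool from outside, world axes, zero at the start; "moment": the same for the moment, N m; "finger_gap": finger opening in m; "gripper_force": force on a finger pad.
Only numpy, scipy, OpenCV 4.12 (cv2) and the standard library are available. Lean on these libraries where they do the work, as an engineer would, in place of code of your own. Each camera call takes 0.05 s, during which the arm holds its last target. There are 200 camera calls.

## Working session

There is one attempt and no reset: what is moved stays moved. The work goes in short steps, each a Python script; the robot and the scene stay as the last script left them, time stands still between calls to the robot, and variables do not carry over. Pictures are saved under pics/ and viewed, at most 10 in all, crops included, and the job is handed in when it is done.

```bash
mkdir -p pics; python3 - <<'E'
from plant import ctrl, optics
import cv2
for c in ("scene","top"):
    im,d=optics.get_image(c); cv2.imwrite(f"pics/{c}0.png",im)
    p=optics.camera_params(c); print(c,p)
    for n in ("fixture","locating_block","clamp_handle","post_top","handle_grip","wood_block","tape_masking","bush_bronze","screwdriver_red"):
        print(n,[(e["score"],[round(float(v),3) for v in e["xyz"]]) for e in optics.find_in(c,n)][:3])
print(ctrl.get_obs(), ctrl.tcp_to_grasp)
E
```

```text
scene {'mtx': array([[407.01910775,   0.        , 278.40264325],
       [  0.        , 407.01910775, 202.33690559],
       [  0.        ,   0.        ,   1.        ]]), 'eye': array([ 0.07776434, -0.56030488,  0.87347715]), 'orientation': array([-138.3447651 ,   -0.21793679,  -33.40508254])}
fixture [(0.86, [0.511, 0.112, 0.008]), (0.58, [0.555, -0.143, 0.013])]
locating_block [(0.58, [0.499, -0.151, 0.044]), (0.22, [0.557, -0.369, 0.021])]
clamp_handle [(0.69, [0.575, -0.128, 0.13])]
post_top [(0.78, [0.502, -0.151, 0.047]), (0.17, [0.557, -0.142, 0.013])]
handle_grip [(0.68, [0.575, -0.133, 0.132]), (0.54, [0.529, 0.116, 0.089])]
wood_block [(0.83, [0.329, 0.337, 0.037]), (0.66, [0.557, -0.143, 0.012])]
tape_masking [(0.67, [0.445, -0.369, 0.025]), (0.66, [0.555, -0.143, 0.012])]
bush_bronze [(0.73, [0.598, 0.259, 0.014])]
screwdriver_red []
top {'mtx': array([[499.54736665,   0.        , 282.79677124],
       [  0.        , 499.54736665, 214.95171738],
       [  0.        ,   0.        ,   1.        ]]), 'eye': array([ 3.0338522e-01, -9.0639420e-04,  1.5204787e+00]), 'orientation'
[... 514 characters left out ...]
 array([-75.55116013,  24.89554295,   1.43220967,  90.13776604,
        -0.66373196,  64.97390406,  -4.30359974]), 'joint_velocities': array([ 0.08982914,  0.16612369,  0.01068498,  0.04557828, -0.00858893,
        0.02667778,  0.07317457]), 'joint_torque': array([-5.17673925e-05, -6.67695236e+01,  9.83664617e-01, -3.14813304e+01,
       -6.10051258e-02,  3.25812364e-02,  2.35717187e-05]), 'tcp_pos': array([0.2171468 , 0.58607519, 0.22673578]), 'ee_rot': array([1.79998792e+02, 1.35142598e-03, 1.59667610e+02]), 'contact_force': array([1.30438393, 0.59377184, 0.1167949 ]), 'moment': array([-0.01795242,  0.01200411,  0.01417672]), 'gripper_force': 0.0, 'finger_gap': 0.09183559322321021} -0.0188
```

View pics/scene0.png

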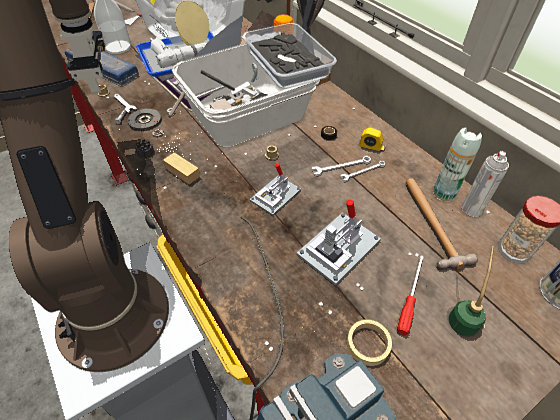

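View pics/top0.png

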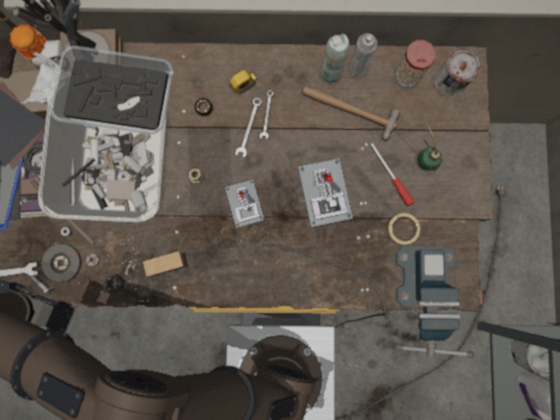

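```bash
python3 - <<'E'
from plant import ctrl, optics
import cv2, numpy as np
p=optics.camera_params("wrist"); print(p["tool_from_camera"].round(3).tolist(), p["mtx"][0])
T=p["tool_from_camera"]
from scipy.spatial.transform import Rotation as R
Rw=R.from_euler("xyz",[180,0,12],degrees=True).as_matrix()
off=Rw@T[:3,3]; ax=Rw@T[:3,2]; print("cam off",off,ax)
# camera axis should hit (0.58,-0.125,0.03) with tcp z 0.38
z=0.36; h=z+off[2]-0.03; hit=off+ax*h/-ax[2]
pos=np.array([0.575-hit[0],-0.125-hit[1],z]); print(pos)
print(ctrl.solve_ik(pos,[180,0,12]))
ctrl.line_to([0.217,0.586,0.33],0.3)
ctrl.move_pose(pos,[180,0,12])
o=ctrl.get_obs(); im,d=optics.get_image("wrist"); 
cv2.imwrite("pics/w1.png",im); np.savez("w1.npz",im=im,d=d,pos=o["tcp_pos"],rot=o["ee_rot"])
print(o["time"],o["tcp_pos"],o["ee_rot"],o["q"])
for n in ("fixture","locating_block","clamp_handle","post_top","handle_grip"):
    print(n,[(e["score"],[round(float(v),3) for v in e["xyz"]]) for e in optics.find_in("wrist",n)][:3])
E
```

```text
[[0.0, -0.957, -0.29, 0.079], [1.0, 0.0, -0.0, -0.0], [0.0, -0.29, 0.957, -0.158], [0.0, 0.0, 0.0, 1.0]] [310.0255012    0.         283.31455416]
cam off [0.07709237 0.01645047 0.15815924] [-0.28391672 -0.06004231 -0.9569672 ]
[ 0.6427366  -0.11082224  0.36      ]
[-25.95916437  29.76505165  53.71094671  76.03727138 -23.659845
  85.65931551 -52.28698462]
4.3667 [ 0.64301716 -0.10961862  0.35980141] [-1.79972785e+02  5.90153164e-03  1.21179018e+01] [-27.26263353  30.66621759  56.54259509  76.13125993 -25.26141768
  86.19058884 -50.87256416]
fixture [(0.79, [0.524, 0.115, 0.01]), (0.6, [0.582, -0.127, 0.014])]
locating_block [(0.62, [0.512, -0.14, 0.043]), (0.37, [0.581, -0.124, 0.01])]
clamp_handle [(0.75, [0.582, -0.127, 0.137]), (0.63, [0.536, 0.116, 0.087])]
post_top [(0.57, [0.514, -0.144, 0.042])]
handle_grip [(0.93, [0.584, -0.126, 0.136]), (0.75, [0.538, 0.117, 0.088])]
```

View pics/w1.png

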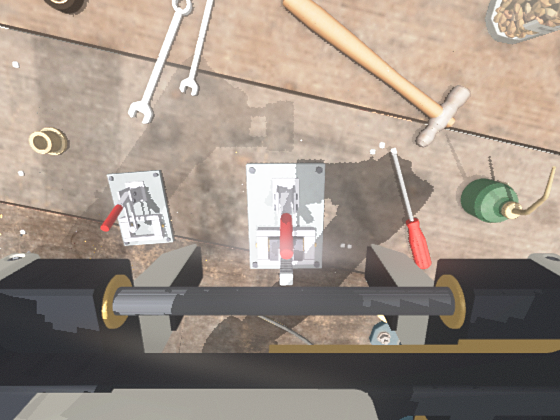

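```bash
cat > h.py <<'E'
import numpy as np, cv2
from plant import ctrl, optics
from scipy.spatial.transform import Rotation as R
def cloud(cam,d,pos=None,rot=None):
    p=optics.camera_params(cam); K=p["mtx"]; v,u=np.indices(d.shape)
    P=np.stack([(u-K[0,2])/K[0,0]*d,(v-K[1,2])/K[1,1]*d,d],-1)
    if cam=="wrist":
        T=p["tool_from_camera"]; P=P@T[:3,:3].T+T[:3,3]; M=R.from_euler("xyz",rot,degrees=True).as_matrix(); return P@M.T+pos
    return P@R.from_euler("xyz",p["orientation"],degrees=True).as_matrix().T+p["eye"]
E
python3 - <<'E'
from h import *
f=np.load("w1.npz"); im=f["im"].astype(int)
srcs=[("wrist",f["im"],cloud("wrist",f["d"],f["pos"],f["rot"]),f["d"])]
for c in ("top","scene"):
    i,d=optics.get_image(c); srcs.append((c,i,cloud(c,d),d))
for c,i,P,d in srcs:
    i=i.astype(int); x,y,z=P[...,0],P[...,1],P[...,2]
    box=(d>0)&(abs(x-.565)<.14)&(abs(y+.125)<.1)
    b=box&(x>.72-.15)&(z<.006); 
    grey=(i.max(-1)-i.min(-1)<25)
    m=(box&(z>.0075)&(z<.017)&grey).astype(np.uint8)
    n,l,s,_=cv2.connectedComponentsWithStats(m); k=1+s[1:,4].argmax(); q=l==k
    pts=P[q][:,:2].astype(np.float32); print(c,len(pts),"zmed",np.median(z[q]),cv2.minAreaRect(pts*1000))
    red=box&(i[...,2]>120)&(i[...,1]<70)&(i[...,0]<70)&(z>.05)
    r=P[red]; 
    if len(r)>5:
        lo,hi=r[r[:,2]<np.percentile(r[:,2],15)].mean(0),r[r[:,2]>np.percentile(r[:,2],85)].mean(0)
        print(" red",len(r),r.mean(0).round(4),lo.round(4),hi.round(4),"zr",r[:,2].min(),r[:,2].max())
    t=box&~red&(z>.118)&(z<.14)&(x<.54); print(" post",t.sum(),np.median(P[t],0).round(4),cv2.minAreaRect(P[t][:,:2].astype(np.float32)*1000) if t.sum() else '')
E
```

```text
wrist 4739 zmed 0.012221332011156771 ((554.28076171875, -132.68385314941406), (190.4031982421875, 130.1201934814453), 12.467549324035645)
 post 185 [ 0.5078 -0.1427  0.1286] ((505.7890930175781, -143.00270080566406), (17.85904884338379, 17.072969436645508), 11.822896003723145)
top 674 zmed 0.012179439097829148 ((556.0033569335938, -130.4652099609375), (189.61834716796875, 130.15977478027344), 12.45408821105957)
 red 29 [ 0.5664 -0.1271  0.1727] [ 0.57   -0.1245  0.1655] [ 0.567  -0.1267  0.1783] zr 0.16386802220872587 0.18110558875362348
 post 46 [ 0.5057 -0.1409  0.1294] ((506.1480712890625, -141.15444946289062), (18.18212127685547, 16.715295791625977), 12.594704627990723)
scene 1543 zmed 0.01138259856827073 ((552.447265625, -132.09280395507812), (191.85818481445312, 131.0726318359375), 12.656248092651367)
 red 58 [ 0.5668 -0.1318  0.1569] [ 0.5817 -0.1315  0.116 ] [ 0.5631 -0.1302  0.174 ] zr 0.10609346049829516 0.1755258313870539
 post 72 [ 0.5011 -0.1451  0.1274] ((503.05303955078125, -143.29110717773438), (20.01325798034668, 18.33141326904297), 10.04130744934082)
```

```bash
cat >> h.py <<'E'
YAW=12.5; O=np.array([0.5106,-0.1417,0.0]); RF=R.from_euler("z",YAW,degrees=True)
W=lambda p: O+RF.apply(np.asarray(p,float))          # fixture -> world
ROT=[180,0,YAW]; G=-ctrl.tcp_to_grasp
def tcp(g): return W(g)-[0,0,G]                      # vertical tool, grasp point g in fixture
def st(msg=""):
    o=ctrl.get_obs(); print(msg,round(o["time"],2),"tcp",o["tcp_pos"].round(4),"F",o["contact_force"].round(1),"M",o["moment"].round(2),"gap",round(o["finger_gap"],4),"gf",round(o["gripper_force"],1)); return o
E
python3 - <<'E'
from h import *
L=.103
hp=lambda a:[.096+L*np.sin(a-.35),0,.056+L*np.cos(a-.35)]
g=np.array(hp(0))
ctrl.move_pose(tcp(g+[0,0,.09]),ROT); st("above")
ctrl.line_to(tcp(g),.12); st("down")
ctrl.gripper_to(.0); st("grip")
for a in np.linspace(0,1.5,9)[1:]:
    ctrl.line_to(tcp(hp(a)),.12); st(f"{a:.2f}")
im,d=optics.get_image("scene"); cv2.imwrite("pics/s2.png",cv2.resize(im[150:300,250:450],None,fx=4,fy=4,interpolation=2)[:600])
E
```

```text
above 5.43 tcp [ 0.5712 -0.1285  0.2251] F [ 0.3 -0.9  0.3] M [-0.1   0.09 -0.02] gap 0.0916 gf 0.0
down 6.33 tcp [ 0.5705 -0.1289  0.1347] F [ 0.  -0.3  1.1] M [-0.03  0.13 -0.02] gap 0.0919 gf 0.0
grip 7.49 tcp [ 0.5698 -0.1287  0.1339] F [-0.1 -0.1 -1.5] M [-0.21  0.14 -0.  ] gap 0.0161 gf 30.0
0.19 7.8 tcp [ 0.5878 -0.1247  0.1387] F [-1.6 -1.4 -0. ] M [-0.2   0.4   0.05] gap 0.0163 gf 30.0
0.38 8.11 tcp [ 0.6068 -0.1205  0.1401] F [ 0.1 -0.5 -1. ] M [-0.28  0.27 -0.02] gap 0.0165 gf 30.0
0.56 8.42 tcp [ 0.6258 -0.1163  0.1382] F [-0.3 -0.2  2.8] M [-0.08  0.32  0.06] gap 0.0163 gf 30.0
0.75 8.72 tcp [ 0.6448 -0.1121  0.133 ] F [ 1.3 -0.1  6.5] M [ 0.08  0.15 -0.  ] gap 0.0161 gf 30.0
0.94 9.03 tcp [ 0.6628 -0.1082  0.1246] F [4.2 1.2 9.6] M [ 0.17 -0.47 -0.03] gap 0.0161 gf 30.0
1.12 9.34 tcp [ 0.6791 -0.1047  0.1133] F [ 7.3  1.7 11.5] M [ 0.31 -1.25  0.05] gap 0.016 gf 30.0
1.31 9.65 tcp [ 0.6929 -0.1017  0.0992] F [13.   3.3 11.6] M [ 0.35 -2.14  0.01] gap 0.0157 gf 30.0
1.50 9.96 tcp [ 0.7038 -0.0993  0.083 ] F [18.   3.9 11.7] M [ 0.46 -3.13 -0.  ] gap 0.0161 gf 30.0
```

View pics/s2.png

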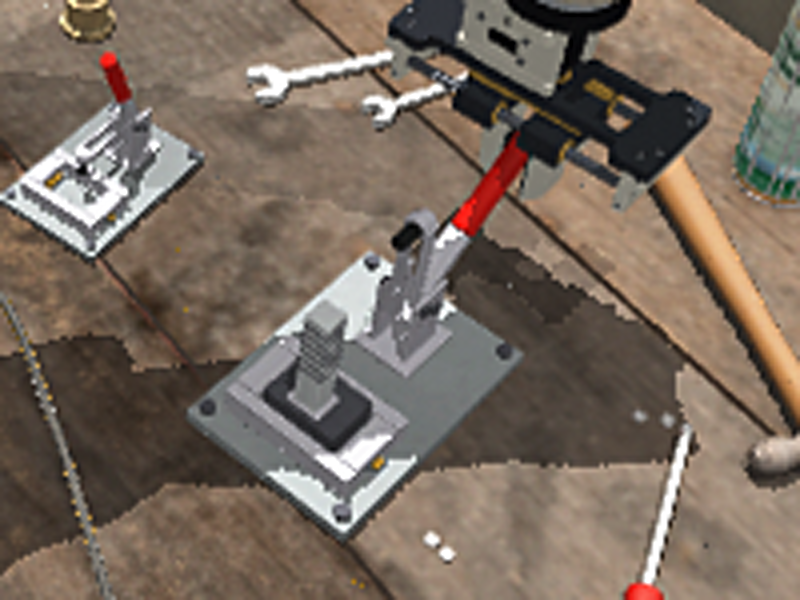

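```bash
python3 - <<'E'
from h import *
ctrl.gripper_to(.06); p=st("rel")["tcp_pos"]
ctrl.line_to([p[0],p[1],.21],.2); st("up")
g=np.array([-.006,0,.110])
ctrl.line_to(tcp([-.006,0,.23]),.25); st("above")
print([ (e["score"],e["xyz"]) for e in (optics.get_image("scene"),optics.find_in("scene","handle_grip"))[1]], W([.189,0,.09]))
im,d=optics.get_image("top"); P=cloud("top",d); x,y,z=np.moveaxis(P,-1,0); i=im.astype(int)
r=P[(d>0)&(i[...,2]>120)&(i[...,1]<70)&(i[...,0]<70)&(z>.05)&(abs(x-.66)<.09)&(abs(y+.1)<.05)]
if len(r): print("red in fixture",RF.inv().apply(r.mean(0)-O))
ctrl.line_to(tcp(g),.12); st("down")
ctrl.gripper_to(.0); st("grip"); ctrl.wait(.2); st("grip")
E
```

```text
rel 10.88 tcp [ 0.6961 -0.1006  0.0793] F [ 0.6 -0.4  0.2] M [-0.07  0.13 -0.02] gap 0.0599 gf 0.0
up 11.68 tcp [ 0.6955 -0.1001  0.2088] F [-0.5  0.3 -1. ] M [-0.06  0.12  0.02] gap 0.0604 gf 0.0
above 12.61 tcp [ 0.506  -0.1423  0.211 ] F [ 0.5 -0.5  0.6] M [-0.04  0.13  0.02] gap 0.0601 gf 0.0
[] [ 0.69511995 -0.10079291  0.09      ]
red in fixture [0.17686002 0.00101224 0.09423406]
down 13.91 tcp [ 0.5052 -0.1433  0.0918] F [ 0.2 -0.1 -0.2] M [-0.07  0.18  0.05] gap 0.06 gf 0.0
grip 14.65 tcp [ 0.5048 -0.143   0.0912] F [0.6 0.4 0.1] M [-0.07  0.15 -0.  ] gap 0.0179 gf 30.0
grip 14.85 tcp [ 0.5048 -0.143   0.0912] F [-0.2 -0.6  0.9] M [-0.09  0.19 -0.05] gap 0.018 gf 30.0
```

```bash
cat >> h.py <<'E'
P0=np.array([-.006,0,.110-G])       # tcp in fixture frame at grasp, block underside at z=.012
def block_to(side,phi,h,v=.03,dy=.001):
    """lean phi deg (left +), pivot edge on side (+1 left) at height h above nest floor, shifted dy inward"""
    D=R.from_euler("x",-phi,degrees=True); e=np.array([0,side*.028,.012])
    p=W(e+[0,-side*dy,h]+D.apply(P0-e)); q=RF*D*RF.inv()*R.from_euler("xyz",ROT,degrees=True)
    ctrl.line_to(p,v,q.as_euler("xyz",degrees=True))
E
python3 - <<'E'
from h import *
for f in (2.5,5,7.5): block_to(1,f,.0005*f/7.5,.03,.001*f/7.5); st(f"L{f}")
ctrl.wait(.3); o=st("L")
print("rot",o["ee_rot"])
im,d=optics.get_image("scene"); cv2.imwrite("pics/s3.png",cv2.resize(im[170:300,270:410],None,fx=4,fy=4,interpolation=2))
E
```

```text
L2.5 15.12 tcp [ 0.5039 -0.1398  0.0924] F [ 2.1 -2.2 -6.1] M [-0.32 -0.07 -0.08] gap 0.0178 gf 30.0
L5 15.38 tcp [ 0.5031 -0.1365  0.0934] F [  1.8  -2.3 -10.8] M [-0.23 -0.35 -0.09] gap 0.0178 gf 30.0
L7.5 15.65 tcp [ 0.5023 -0.1334  0.0943] F [  3.4  -3.2 -15.3] M [-0.11 -0.44 -0.02] gap 0.0178 gf 30.0
L 15.95 tcp [ 0.5023 -0.1336  0.0943] F [  2.9  -1.9 -18.1] M [ 0.28 -0.41  0.03] gap 0.018 gf 30.0
rot [1.72566632e+02 3.77003223e-02 1.24734219e+01]
```

View pics/s3.png

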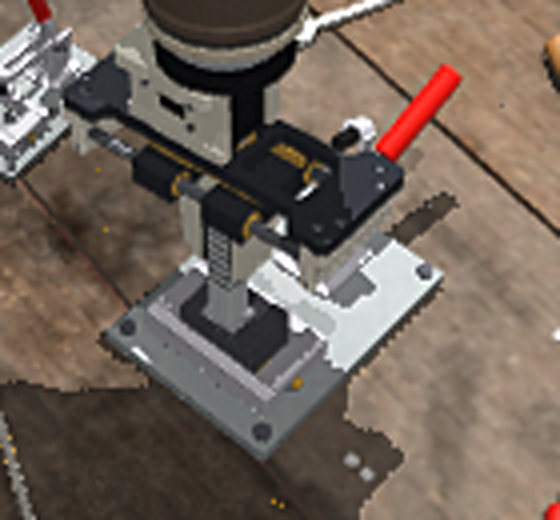

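```bash
python3 - <<'E'
from h import *
for s in np.linspace(0,1,7)[1:]: block_to(-1,7.5-15*s,.0078+(.0055-.0078)*s,.03,-.0005+.0015*s); st(f"R{7.5-15*s:.1f}")
ctrl.wait(.3); o=st("R"); print(o["ee_rot"])
im,d=optics.get_image("scene"); cv2.imwrite("pics/s4.png",cv2.resize(im[170:300,270:410],None,fx=4,fy=4,interpolation=2))
E
```

```text
R5.0 16.26 tcp [ 0.5033 -0.1372  0.0964] F [ 0.  -1.3 -1.8] M [0.75 0.56 0.05] gap 0.0181 gf 30.0
R2.5 16.52 tcp [ 0.5043 -0.14    0.0975] F [-1.9  0.1  4.7] M [0.52 0.86 0.01] gap 0.018 gf 30.0
R0.0 16.77 tcp [ 0.5051 -0.143   0.0984] F [-2.5 -0.3  7.6] M [0.44 0.91 0.07] gap 0.0178 gf 30.0
R-2.5 17.03 tcp [ 0.5058 -0.1461  0.0991] F [-2.   0.4  9.4] M [0.33 0.89 0.08] gap 0.0179 gf 30.0
R-5.0 17.29 tcp [ 0.5064 -0.1482  0.0991] F [-0.8  2.7  4.5] M [0.94 0.39 0.02] gap 0.0181 gf 30.0
R-7.5 17.55 tcp [ 0.5067 -0.1512  0.0991] F [-0.4  4.1 -1.1] M [0.73 0.07 0.06] gap 0.0181 gf 30.0
R 17.85 tcp [ 0.5066 -0.1513  0.0992] F [-0.4  5.2 -5.5] M [ 0.96 -0.04  0.03] gap 0.018 gf 30.0
[-1.72484214e+02  4.41214192e-02  1.25508248e+01]
```

View pics/s4.png

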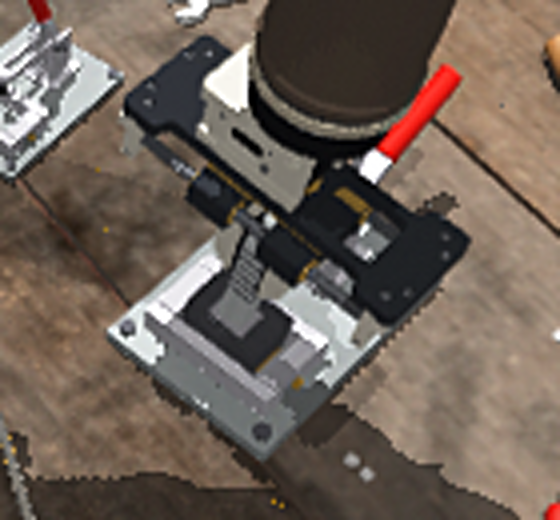

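```bash
python3 - <<'E'
from h import *
for s in np.linspace(0,1,7)[1:]: block_to(1,-7.5+15*s,.0128+(.0115-.0128)*s,.03,-.0005+.0015*s); st(f"L{-7.5+15*s:.1f}")
ctrl.wait(.3); o=st("L"); print(o["ee_rot"])
im,d=optics.get_image("scene"); cv2.imwrite("pics/s5.png",cv2.resize(im[170:300,270:410],None,fx=4,fy=4,interpolation=2))
E
```

```text
L-5.0 18.16 tcp [ 0.5057 -0.1485  0.1008] F [-0.9  5.9 -6.7] M [1.28 0.22 0.04] gap 0.0181 gf 30.0
L-2.5 18.42 tcp [ 0.505  -0.1455  0.1021] F [ 0.1  5.6 -6.9] M [1.72 0.37 0.01] gap 0.0179 gf 30.0
L0.0 18.68 tcp [ 0.5052 -0.1442  0.1037] F [-0.4  0.1 -4.7] M [-0.09  0.16  0.02] gap 0.0176 gf 30.0
L2.5 18.93 tcp [ 0.5044 -0.1406  0.1045] F [-0.5 -0.2 -4.1] M [ 0.04  0.21 -0.03] gap 0.0179 gf 30.0
L5.0 19.19 tcp [ 0.5036 -0.1371  0.1052] F [ 0.3  1.4 -4.4] M [0.06 0.16 0.  ] gap 0.018 gf 30.0
L7.5 19.46 tcp [ 0.5028 -0.1338  0.1058] F [ 1.3  0.1 -3.7] M [ 0.21  0.21 -0.02] gap 0.0176 gf 30.0
L 19.76 tcp [ 0.5028 -0.1343  0.1059] F [-0.2 -0.4 -4.8] M [0.28 0.21 0.  ] gap 0.018 gf 30.0
[ 1.72511114e+02 -2.29954411e-02  1.24449785e+01]
```

View pics/s5.png

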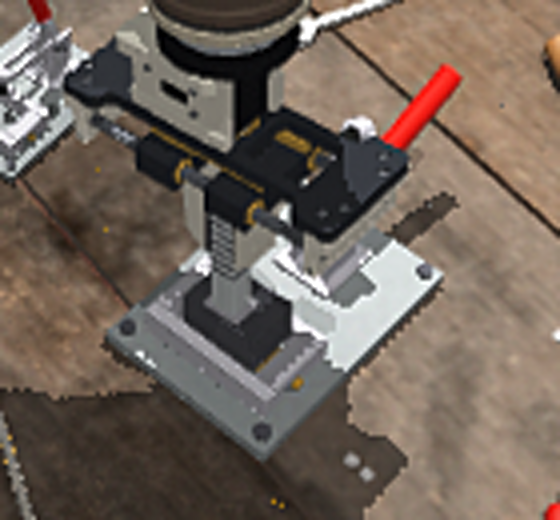

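```bash
python3 - <<'E'
from h import *
for f,h in ((5,.013),(2.5,.0145),(0,.017)): block_to(1,f,h,.03,.001*f/7.5); st(f"{f}")
block_to(1,0,.027,.03,0); ctrl.wait(.5); o=st("lift"); print(o["ee_rot"])
im,d=optics.get_image("scene"); cv2.imwrite("pics/s6.png",cv2.resize(im[170:300,270:410],None,fx=4,fy=4,interpolation=2))
P=cloud("scene",d); F=RF.inv().apply((P-O).reshape(-1,3)).reshape(P.shape)
i=im.astype(int).max(-1); x,y,z=np.moveaxis(F,-1,0)
# dark foot pixels: top (facing up) and front face (x=-20)
m=(d>0)&(abs(x)<.024)&(abs(y)<.034)&(z>.034)&(z<.085)
q=F[m&(z>.055)&(x<-.016)|m&(z>.06)&(z<.08)&(abs(y)>.012)]
A=np.c_[q[:,:2],np.ones(len(q))]; 
t=F[m&(z>.06)&(z<.076)&(abs(y)>.012)&(abs(y)<.026)]
if len(t)>5: print("top plane n",len(t),"zmed",np.median(t[:,2]),np.linalg.lstsq(np.c_[t[:,:2],np.ones(len(t))],t[:,2],rcond=None)[0])
E
```

```text
5 20.07 tcp [ 0.5035 -0.138   0.1066] F [-0.   0.1 -4.2] M [0.19 0.21 0.02] gap 0.0175 gf 30.0
2.5 20.32 tcp [ 0.5041 -0.1406  0.1069] F [ 0.6  0.9 -4.8] M [ 0.08  0.2  -0.04] gap 0.0176 gf 30.0
0 20.59 tcp [ 0.5048 -0.1434  0.1081] F [-0.1 -0.2 -5.3] M [-0.06  0.18 -0.05] gap 0.018 gf 30.0
lift 21.57 tcp [ 0.5047 -0.143   0.1182] F [ 0.8 -0.2 -4.3] M [-0.06  0.21  0.03] gap 0.0179 gf 30.0
[1.79999757e+02 4.31140313e-03 1.24929235e+01]
top plane n 131 zmed 0.06702324316280406 [0.03846381 0.00380087 0.0671637 ]
```

View pics/s6.png

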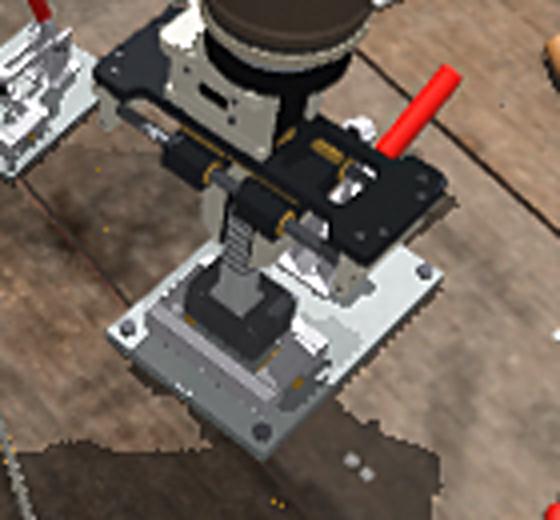

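```bash
python3 - <<'E'
from h import *
ctrl.sign_off(); st("done")
E
```

```text
the job is handed in; nothing more can be done
the job is handed in; nothing more can be done
```

I swung the clamp fully open and rocked the block left, right, left until it came free; I handed the job in at about 21.6 s with the block held upright, roughly 5 mm above the nest (measured tilt about 2°), and nothing else was touched.

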